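# Tap a jammed bolt out of a tilted bolt bottle

## Robot

A 7-joint arm with a two-finger parallel gripper is mounted at the origin on a cart in front of the work surface, level with it; the furniture and walls round the work are solid. World frame = base frame: x ahead of the robot, y to its left, z up, the work surface at z = 0. Lengths are in m, angles in rad, forces in N, time in s.
With the tool pointing down it reaches from about 0.4 to 0.85 m from the base axis. Payload 10.4 kg.
Tool frame: the origin (TCP) lies midway between the tips of the shut fingers; the grasp point (between the pads) lies manip.pinch_z behind it (manip.pinch_z is the distance from the TCP to the grasp point, in m); z points along the fingers, y is the direction in which the jaws open and shut (so a half turn about z gives the same grasp; the last joint's range is limited). The gripper opens to 85 mm and grips with 20 to 120 N. Pads are 22 mm wide; open, the fingers measure 114 mm over their backs; the gripper's body (76 mm by 85 mm) begins 54 mm behind the grasp point. The pads swing forward as they close: fully open they stand 13 mm farther back than shut.
Start: joints at [-1.347, 0.332, -0.065, 1.46, 0.022, 1.35, -0.088], TCP at [0.153, 0.606, 0.231] pointing down, gripper open.
Joint ranges: [-2.6, 2.6], [-0.5, 2.12], [-1.47, 1.34], [0.16, 2.42], [-1.27, 4.41], [0.06, 2.06], [-2.6, 2.6]. Speed limits (rad/s): [2.22, 2.22, 2.79, 2.79, 3.14, 3.14, 3.14].

## Interface

Orientations are given as a unit quaternion [x, y, z, w].
In Python, from workcell import manip gives the robot as it stands.
- The arm moves only by the shell command python3 -m handwheel 'ROWS' [FORCE]. ROWS is JSON, a list that holds one entry, the list of rows, each a list of 7 numbers: the shift along the tool's x, y, z in m, then the turn, a rotation vector about the tool's x, y, z in rad, then the finger opening in m, from 0 to 0.0854. In form: [[[tx, ty, tz, ax, ay, az, claw], ...]]. A call has 1 to 8 rows; each row is the pose to reach, as a shift and turn from the pose commanded when the call began, along the tool's axes at that moment; what a row does not reach only later rows make up. A row lasts 1/8 s, in which the tool goes at most 62.5 mm and 10.7 degrees, less where a joint would pass 70% of its speed; a pose out of reach is approached as far as the arm can. A call with a gripper value outside its range is refused whole. The fingers move at their own pace and stop on an object; FORCE is the grip in N (left out, the last holds). Time passes only in rows, so rows that repeat a pose let the fingers close. It gives the time, the measured TCP pose, the force and the opening at its end, in the units of the state.
- manip.get_obs(): the state, without advancing time (a new reading comes with each control period).
- manip.camera(name): name is "scene" or "top"; returns the picture (400x640x3 uint8, blue, green, red); there is no depth.
- manip.calibration(name): a dict with "fx", "fy", "cx", "cy" (pixels), "view" (4x4, takes a point from world to camera coordinates). Camera axes: x right, y up, looking along -z (the intrinsics and any distortion apply to the point x, -y, -z); pixel columns grow to the right and rows downward; lengths in m; the calibration is good to about 2 mm. A picture is of the moment at which its call begins. calibration takes no time and is no camera call.
- manip.hand_in(): hands the job in, once; it reports no verdict.
The state is a dict: "clock": time; "joint_pos": joint angles; "joint_velocities": joint speeds; "tau": joint torques, N m; "position": TCP position; "ee_rot": TCP orientation; "ft_force": force on the tool from outside, world axes, zero at the start; "torque": the same for the moment, N m; "grip_width": opening from 0.0 (shut) to 1.0 (fully open).
Only numpy, scipy, OpenCV 4.12 (cv2) and the standard library are available. Lean on these libraries where they do the work, as an engineer would, in place of code of your own. Each camera call takes 0.05 s, during which the arm holds its last target.

## Task

Two sheet-steel bolt bottles hang tilted, neck down, over their catch trays; a hex bolt has jammed in the neck of one of them, its head showing in the mouth. Tap that bottle briskly with the gripper on the upper side of its body until the bolt drops into the tray below, then let the bottle spring back. Do not touch the bolt, and leave the other bottle alone.

Things in the scene. Friction and masses are not known exactly. Their poses are not given: they have to be found in the camera images.
- jammed_bolt: The jammed hex bolt: 80 mm long, shank 16 mm, head 30 x 26 x 12 mm, about 120 g. y axis from the shank's tip to the head; origin halfway along, on its underside, 13 mm from the head's axis. At the start about 4 mm of the head shows in the bottle's mouth and the origin is about 110 mm above stand_a's origin; in the tray it is under 68 mm above it.
- stand_a: Fixed stand of the jammed bottle, base (origin) 0 to 45 mm above the table; x from tray to back, mm: tray 165 x 100, centre x -123, floor z 9, rim z 48; cheek plates x 38 to 82, y +-47, to z 185, hold a cross pin (x 60, z 165). The bottle, 165 long, slopes 21 deg, neck down to -x. Tap its body's top ridge at x -4, y 0 (z 183 at rest); it rises to z 208 at x 60 and ends at the shoulder, x -20.
- bottle_a (a joint): Jammed bottle (body 80 mm, neck 50 mm across) on its cross pin, rad: 0 at rest on a stop, more as the neck dips, 0.3 at the end stop. A spring returns it: at the tapping spot 6 to 12 mm down takes 4 to 10 N, stop at 15 mm. A tap is a quick push (50 mm/s or faster, turning it over 0.4 rad/s), then letting go; 1 to 6 taps free the bolt. A slow lean is no tap.
- bottle_b (a joint): The same for the other bottle, of the same make on an equal stand, with an empty neck (a like bolt already lies in its tray). Leave it at rest: it must not turn by more than 0.05 rad.
Mind the look-alikes: they are no part of the job. What is shaped like the jammed_bolt but green is not meant.

How it is judged:
On the way:
1. the bottle is tapped (set turning at over 0.4 rad/s) while the bolt is still in its neck (velocity of joint bottle_a above 0.4 rad/s and value of joint bottle_a above 0.02 rad and z of jammed_bolt in the frame of stand_a above 0.07 m).
At the end, for the whole second after the job is handed in: The bolt lies at rest (under 30 mm/s) in the tray below its bottle, lying or leaning in any way, its origin within the tray's outline and less than 68 mm above the stand's base, and the bottle is back within 0.03 rad of its rest (x of jammed_bolt in the frame of stand_a between -0.205 and -0.04 m and y of jammed_bolt in the frame of stand_a between -0.052 and 0.052 m and z of jammed_bolt in the frame of stand_a below 0.068 m and linear speed of jammed_bolt below 0.03 m/s and value of joint bottle_a below 0.03 rad); the robot touches nothing.
It fails at once if the other bottle is moved (over 0.05 rad) (value of joint bottle_b above 0.05 rad).
It fails at once if the robot touches the bolt (contact force between any of the fingers, the arm and jammed_bolt above 0.5 N).
It also fails if it takes over 32 s, if anything falls off the work surface, if the arm or the gripper's body presses on something with over 40 N, if the wrist force passes 120 N, or if a joint passes its speed limit or range.

## Working session

There is one attempt and no reset: what is moved stays moved. The work goes in short steps, Python scripts to look and compute and a shell command to move; the robot and the scene stay as the last step left them, time stands still between calls to the robot, and variables do not carry over. Pictures are saved under pics/ and viewed, and the job is handed in when it is done.

```bash
ls; mkdir -p pics
python3 - <<'E'
from workcell import manip
import cv2, json
o=manip.get_obs()
for k,v in o.items(): print(k,v)
print(manip.pinch_z)
for n in("scene","top"):
    cv2.imwrite(f"pics/{n}0.png",manip.camera(n))
    print(n,manip.calibration(n))
E
```

```text
pics
clock 0.0
joint_pos [-1.34663112  0.33287239 -0.06468023  1.46090923  0.02163314  1.34991577
 -0.08848898]
joint_velocities [-0.00021571  0.000187   -0.00043703  0.00021921  0.00068304 -0.00080685
  0.00068562]
tau [-7.30122756e-04 -6.25438857e+01  4.87172522e-02 -3.91606843e+01
  1.61314703e-02  9.87664273e-03 -4.09017119e-06]
position [0.15260561 0.60570598 0.23053089]
ee_rot [ 1.23059875e-01  9.92398998e-01 -7.03410860e-04 -3.50054353e-05]
ft_force [ 0.35792503 -0.37734472 -0.13588967]
torque [0.01122522 0.02951833 0.02836185]
grip_width 1.002464147908086
0.0187
scene {'fx': 429.10617326207085, 'fy': 429.10617326207085, 'cx': 314.7178896310644, 'cy': 201.04567347535487, 'view': array([[ 0.63757859, -0.77003374,  0.02327186, -0.24519124],
       [ 0.40819945,  0.36329471,  0.8374904 , -0.35948141],
       [-0.6533504 , -0.52446639,  0.54595628, -0.54234778],
       [ 0.        ,  0.        ,  0.        ,  1.        ]])}
top {'fx': 394.69377771067633, 'fy': 394.69377771067633, 'cx': 323.2719103923768, 'cy': 204.992725775535, 'view': array([[ 0.02801674, -0.99947942,  0.01599826,  0.08338773],
       [ 0.98438491,  0.030369  ,  0.17338992, -0.53787281],
       [-0.17378551,  0.01089063,  0.98472331, -1.02351016],
       [ 0.        ,  0.        ,  0.        ,  1.        ]])}
```

View pics/scene0.png

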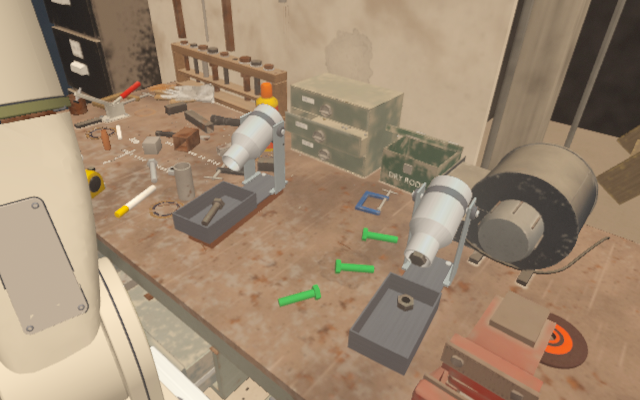

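View pics/top0.png

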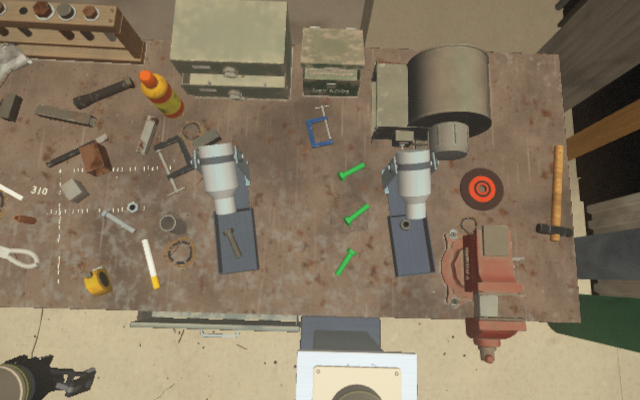

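The scene view shows a left bottle at about (250,140) with a bolt lying in its tray at (213,210). The right bottle is at (438,220), with something dark in its mouth at (418,257) and a nut in its tray at (405,300). I'll check close crops of both mouths.

Run:
```python
import cv2, numpy as np
s=cv2.imread("pics/scene0.png");t=cv2.imread("pics/top0.png")
a=cv2.resize(s[160:320,360:500],None,fx=2.8,fy=2.8,interpolation=cv2.INTER_CUBIC)[:448]
b=cv2.resize(s[90:250,170:295],None,fx=2.8,fy=2.8,interpolation=cv2.INTER_CUBIC)[:448]
cv2.imwrite("pics/crop_s.png",np.hstack([b,a]))
a=cv2.resize(t[130:290,370:450],None,fx=3.6,fy=3.6,interpolation=cv2.INTER_CUBIC)
b=cv2.resize(t[130:290,180:270],None,fx=3.6,fy=3.6,interpolation=cv2.INTER_CUBIC)
cv2.imwrite("pics/crop_t.png",np.hstack([b,a]))
```

```text
(no output)
```

View pics/crop_s.png

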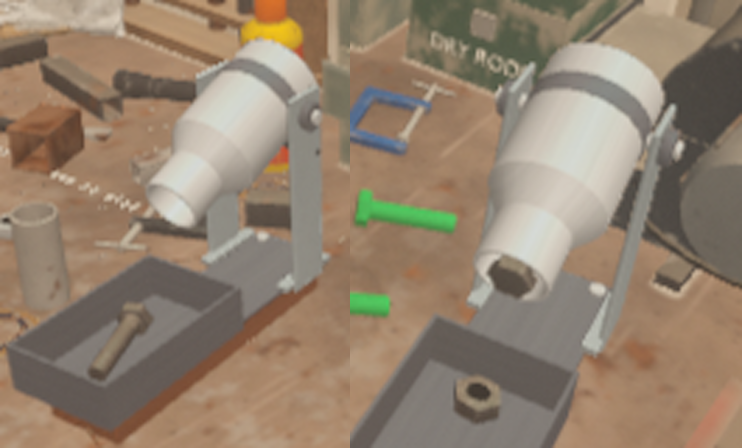

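View pics/crop_t.png

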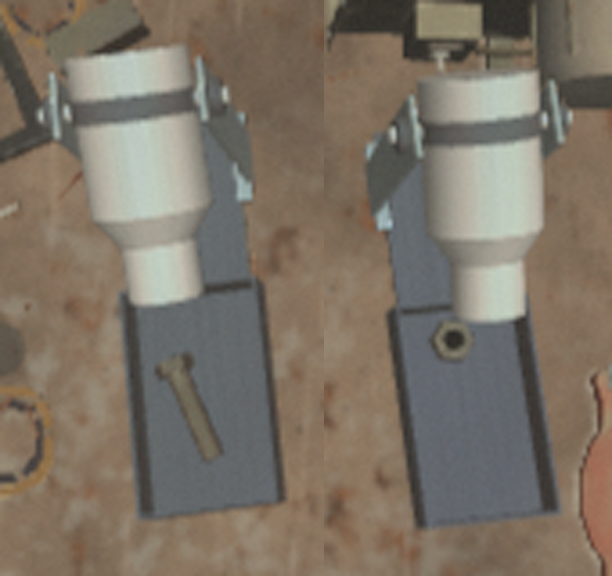

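Only the right bottle has a hex head in its mouth, at scene (418,257). The left neck is empty and its bolt lies in the tray. The things that could be mistaken for the bolt are:
- the left-tray bolt, scene (213,210)
- the nut in the right tray, (405,300)
- the green bolts, (380,237), (355,268) and (300,297)

The right bottle is therefore bottle_a. Next I'll take corner pixels to fit the stand's pose.

Run:
```python
import cv2, numpy as np
s=cv2.imread("pics/scene0.png");t=cv2.imread("pics/top0.png")
def crop(im,x0,y0,w,h,f,name):
    a=cv2.resize(im[y0:y0+h,x0:x0+w],None,fx=f,fy=f,interpolation=cv2.INTER_CUBIC)
    for i in range(0,w,10):
        cv2.putText(a,str(x0+i),(i*f,8),0,.3,(0,0,255)) if i%20==0 else 0; cv2.line(a,(i*f,10),(i*f,16),(0,0,255),1)
    for i in range(0,h,10):
        cv2.putText(a,str(y0+i),(0,i*f+4),0,.3,(0,0,255)); cv2.line(a,(22,i*f),(28,i*f),(0,0,255),1)
    cv2.imwrite(name,a)
crop(s,340,260,110,115,5,"pics/c1.png")
crop(t,375,140,75,145,4,"pics/c2.png")
crop(s,390,165,100,125,4,"pics/c3.png")
```

```text
(no output)
```

View pics/c1.png

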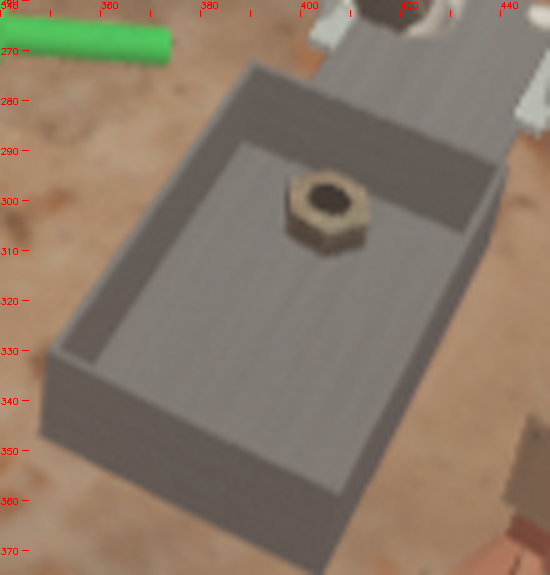

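View pics/c2.png

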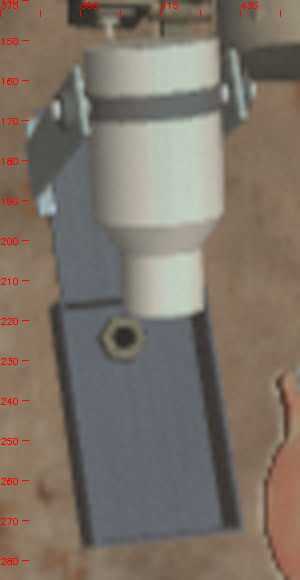

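View pics/c3.png

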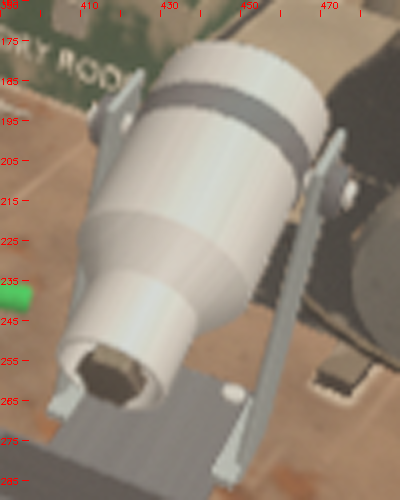

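```bash
cat > fit.py <<'E'
import numpy as np
from workcell import manip
from scipy.optimize import least_squares
C={n:manip.calibration(n) for n in("scene","top")}
def proj(n,P):
    c=C[n];q=c["view"]@np.append(P,1);x,y,z=q[0],-q[1],-q[2]
    return np.array([c["fx"]*x/z+c["cx"],c["fy"]*y/z+c["cy"]])
def world(p,P):
    c,s=np.cos(p[3]),np.sin(p[3]);return np.array([p[0]+c*P[0]-s*P[1],p[1]+s*P[0]+c*P[1],p[2]+P[2]])
X0,X1=-.2055,-.0405
# x from tray to back points away from robot -> yaw ~0, left is +y
obs=[("scene",(X1,.05,.048),(390,272.8)),("scene",(X1,-.05,.048),(441,293.2)),("scene",(X0,.05,.048),(350,330.4)),("scene",(X0,-.05,.048),(408.4,358.6)),
("top",(X1,.05,.048),(388,216)),("top",(X0,.05,.048),(396.3,276.5)),("top",(X0,-.05,.048),(435,272)),
("top",(.06,1,.165),(389,167.5)),("top",(.06,-1,.165),(438,162.5)),("scene",(.06,1,.165),(414.3,195.5)),("scene",(.06,-1,.165),(477.5,213.3))]
def res(p):
    r=[]
    for n,P,uv in obs:
        P=np.array(P)
        if abs(P[1])==1:P[1]*=p[4]
        r.append(proj(n,world(p,P))-uv)
    return np.concatenate(r)
f=least_squares(res,[.6,-.2,.02,0,.055],loss="soft_l1")
p=f.x
if __name__=="__main__":
    print(p.round(4));print(res(p).reshape(-1,2).round(1))
    for nm,P in dict(tap=(-.004,0,.183),ridge60=(.06,0,.208),mouth=(-.075,0,.11),shoulder=(-.02,0,.177)).items():
        w=world(p,P);print(nm,w.round(4),proj("scene",w).round(1),proj("top",w).round(1))
E
python3 fit.py
```

```text
[ 0.56   -0.1214  0.0053  0.1349  0.0594]
[[ 0.5 -0.9]
 [ 1.5 -0.1]
 [-0.7  0.3]
 [-0.4  1. ]
 [ 0.7 -1.4]
 [ 0.9  0.1]
 [-0.2  0.5]
 [-1.1 -0.2]
 [-2.1  0. ]
 [ 0.1 -1.2]
 [-0.2  0.7]]
tap [ 0.556  -0.122   0.1883] [435.3 212.2] [417.7 188.8]
ridge60 [ 0.6194 -0.1134  0.2133] [449.4 183.9] [416.3 159.9]
mouth [ 0.4857 -0.1315  0.1153] [414.  267.4] [414.6 222.3]
shoulder [ 0.5402 -0.1241  0.1823] [431.6 219.5] [418.  195.9]
```

The fit has residuals of about 1 px and puts the base about 5 mm above the table. The projected tap spot falls on the bottle's ridge in both views, at scene (435,212) and top (418,189). Next I'll work out the shifts in tool axes.

```bash
cat > shift.py <<'E'
import numpy as np,sys
from workcell import manip
from scipy.spatial.transform import Rotation as R
from fit import world,p
o=manip.get_obs();r=R.from_quat(o["ee_rot"]);x=np.array(o["position"])
t=world(p,(-.008,0,.19))
print("clock",o["clock"],"pos",x.round(4),"F",np.round(o["ft_force"],1),"target",t.round(4))
for nm,w in(("way",[.45,.16,.35]),("above",[t[0],t[1],.30]),("pre",[t[0],t[1],.215])):
    print(nm,r.inv().apply(np.array(w)-x).round(4))
E
python3 shift.py
```

```text
clock 0.1 pos [0.1526 0.6057 0.2306] F [-0.2  0.6  0.4] target [ 0.5521 -0.1225  0.1953]
way [-0.3973 -0.3597 -0.1189]
above [-0.5653 -0.6087 -0.0686]
pre [-0.5653 -0.6086  0.0164]
```

```bash
python3 -m handwheel '[[[0,0,-0.06,0,0,0,0],[0,0,-0.12,0,0,0,0],[-0.397,-0.36,-0.12,0,0,0,0],[-0.397,-0.36,-0.12,0,0,0,0],[-0.397,-0.36,-0.12,0,0,0,0],[-0.397,-0.36,-0.12,0,0,0,0],[-0.397,-0.36,-0.12,0,0,0,0],[-0.397,-0.36,-0.12,0,0,0,0]]]' 40; python3 shift.py
```

```text
clock: 1.1
position: [0.3612, 0.2919, 0.3511]
ee_rot: [0.123, 0.992, 0.0, -0.0]
ft_force: [0.8, 0.2, 0.9]
grip_width: -0.001
clock 1.1 pos [0.3612 0.2919 0.3511] F [0.8 0.2 0.9] target [ 0.5521 -0.1225  0.1953]
way [-0.1183 -0.1062  0.0011]
above [-0.2863 -0.3553  0.051 ]
pre [-0.2863 -0.3553  0.136 ]
```

```bash
python3 -m handwheel '[[[-0.06,-0.054,0,0,0,0,0],[-0.118,-0.106,0,0,0,0,0],[-0.286,-0.355,0,0,0,0,0],[-0.286,-0.355,0,0,0,0,0],[-0.286,-0.355,0,0,0,0,0],[-0.286,-0.355,0,0,0,0,0],[-0.286,-0.355,0,0,0,0,0],[-0.286,-0.355,0.03,0,0,0,0]]]'; python3 shift.py
```

```text
clock: 2.1
position: [0.552, -0.1248, 0.3223]
ee_rot: [0.126, 0.992, -0.001, 0.002]
ft_force: [1.0, 0.5, 0.1]
grip_width: 0.002
clock 2.1 pos [ 0.552  -0.1248  0.3223] F [1.  0.5 0.1] target [ 0.5521 -0.1225  0.1953]
way [ 0.1696  0.2504 -0.0286]
above [0.0006 0.0023 0.0223]
pre [0.0008 0.0024 0.1073]
```

```bash
python3 -m handwheel '[[[0,0.002,0.05,0,0,0,0],[0,0.002,0.09,0,0,0,0],[0,0.002,0.1,0,0,0,0],[0,0.002,0.1,0,0,0,0]]]'; python3 shift.py
python3 - <<'E'
from workcell import manip
import cv2,numpy as np
s=manip.camera("scene");t=manip.camera("top")
cv2.imwrite("pics/pre.png",np.hstack([cv2.resize(s[120:320,340:500],None,fx=2.5,fy=2.5),cv2.resize(t[90:290,350:500],None,fx=2.5,fy=2.5)]))
E
```

```text
clock: 2.6
position: [0.5517, -0.1182, 0.2218]
ee_rot: [0.123, 0.992, -0.0, -0.0]
ft_force: [-0.5, -0.4, 0.0]
grip_width: -0.0
clock 2.6 pos [ 0.5517 -0.1182  0.2218] F [-0.5 -0.4  0. ] target [ 0.5521 -0.1225  0.1953]
way [ 0.1666  0.2449 -0.1282]
above [-0.0014 -0.0041 -0.0782]
pre [-0.0014 -0.0041  0.0068]
```

View pics/pre.png

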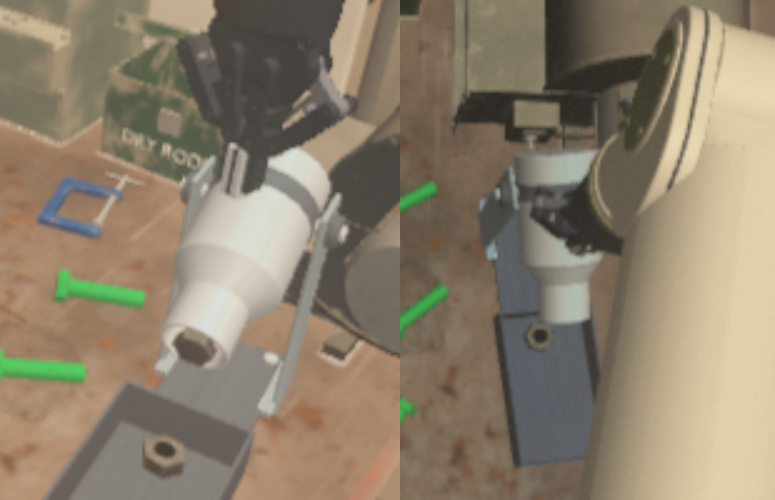

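The picture shows the shut finger tip at scene crop (240,190), over the ridge and clear of it. The bolt head is still in the mouth at crop (193,345). First tap.

```bash
python3 -m handwheel '[[[-0.001,-0.004,0.01,0,0,0,0],[-0.001,-0.004,0.018,0,0,0,0],[-0.001,-0.004,0.040,0,0,0,0]]]'; python3 -m handwheel '[[[0,0,-0.03,0,0,0,0],[0,0,-0.03,0,0,0,0],[0,0,-0.03,0,0,0,0]]]'
python3 - <<'E'
from workcell import manip
import cv2,numpy as np
s=manip.camera("scene")
cv2.imwrite("pics/tap1.png",cv2.resize(s[120:380,340:500],None,fx=2.2,fy=2.2))
E
```

```text
clock: 3.08
position: [0.5508, -0.1229, 0.1813]
ee_rot: [0.123, 0.992, -0.0, -0.001]
ft_force: [-15.0, -1.4, 7.3]
grip_width: 0.001
clock: 3.45
position: [0.5515, -0.1223, 0.2108]
ee_rot: [0.123, 0.992, 0.0, -0.0]
ft_force: [-0.8, 0.0, 0.3]
grip_width: -0.001
```

View pics/tap1.png

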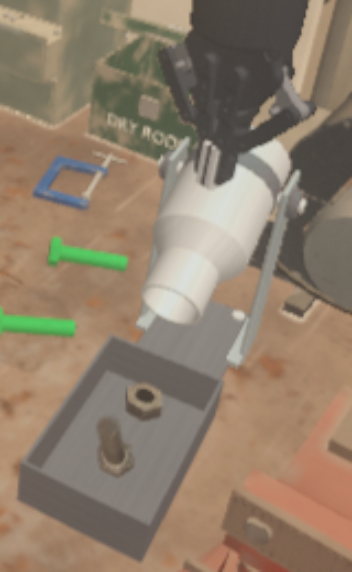

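One tap freed it. The neck is empty (crop (172,300)) and the bolt is in the tray (crop (113,445)). I'll withdraw upward, then check that it has come to rest.

```bash
python3 -m handwheel '[[[0,0,-0.05,0,0,0,0],[0,0,-0.1,0,0,0,0],[0,0,-0.1,0,0,0,0],[0,0,-0.1,0,0,0,0]]]'
python3 - <<'E'
from workcell import manip
import cv2,numpy as np
s=manip.camera("scene");t=manip.camera("top")
import time
for i in range(8): s2=manip.camera("scene")
d=cv2.absdiff(s,s2)[120:380,340:500]; print("diff max in tray",d[130:].max(), d[:130].max())
cv2.imwrite("pics/end.png",np.hstack([cv2.resize(s2[130:380,340:500],None,fx=2.2,fy=2.2),cv2.resize(t[90:340,350:500],None,fx=2.2,fy=2.2)]))
cv2.imwrite("pics/end_full.png",s2)
E
```

```text
clock: 4.0
position: [0.5513, -0.1221, 0.3102]
ee_rot: [0.123, 0.992, 0.0, -0.001]
ft_force: [0.3, 0.5, -1.0]
grip_width: 0.002
diff max in tray 4 88
```

View pics/end.png

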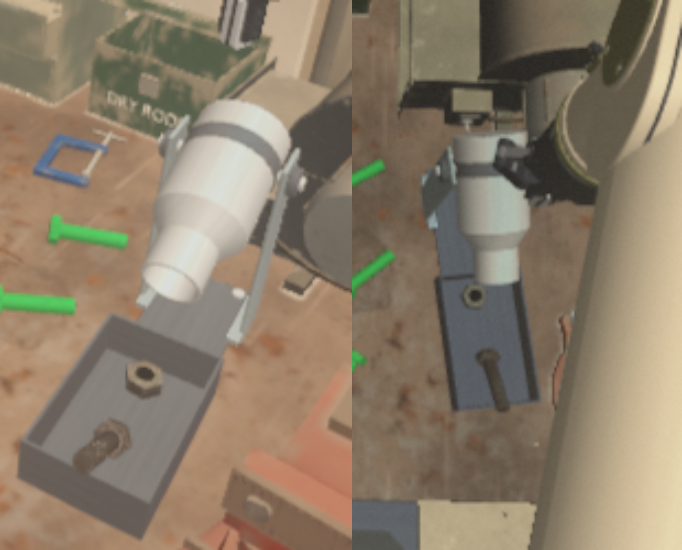

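View pics/end_full.png

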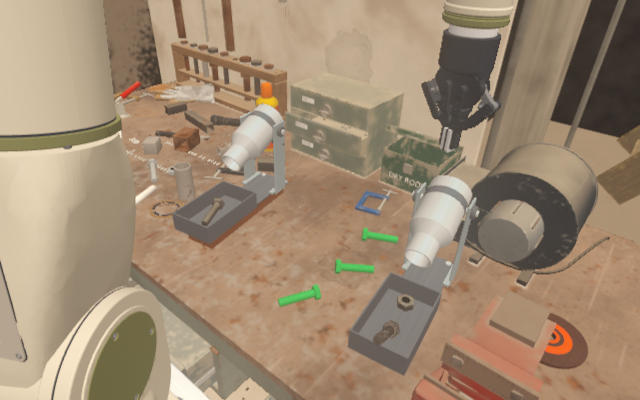

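Run:
```python
import cv2,numpy as np
a=cv2.imread("pics/scene0.png");b=cv2.imread("pics/end_full.png")
print("bottle A body diff",np.mean(cv2.absdiff(a,b)[180:240,410:470]),"bottle B",np.mean(cv2.absdiff(a,b)[100:175,220:285]),"bg",np.mean(cv2.absdiff(a,b)[240:300,250:340]))
from workcell import manip
c=manip.camera("scene");d=cv2.absdiff(b,c);print("tray motion max",d[260:380,345:450].max())
from fit import *
for n,uv in(("scene",(384,332)),("top",(350+(495-352)/2.2,90+380/2.2))):
    print(n,uv)
P0=least_squares(lambda w:np.concatenate([proj("scene",w)-(384,332),proj("top",w)-(415,262.7)]),[.4,-.14,.04]).x
e=P0-p[:3];cs,sn=np.cos(p[3]),np.sin(p[3]);print("bolt mid in stand",(cs*e[0]+sn*e[1]).round(3),(-sn*e[0]+cs*e[1]).round(3),e[2].round(3))
```

```text
bottle A body diff 5.8795370370370375 bottle B 5.573470085470086 bg 5.414691358024691
tray motion max 3
scene (384, 332)
top (415.0, 262.72727272727275)
bolt mid in stand -0.176 0.001 0.048
```

```bash
python3 -c "
from workcell import manip
print(manip.hand_in())"
```

```text
the job is handed in; nothing more can be done
None
```

The bolt is out and the job is handed in. I tapped the right-hand bottle (bottle_a) once with the shut fingers at the tapping spot. I aimed about 9 mm below the rest height, at roughly 170 mm/s. The bolt dropped into its tray, and I withdrew 130 mm straight up at about 4 s.

**Last checks:**
- **Bolt:** the neck is empty. The bolt leans in the tray, mid-point at about x -0.176, y 0.001, z 0.048 m in the stand's frame, within the limits. It did not move between pictures.
- **Bottles:** both match their starting pictures; the differences (5.9 and 5.6) are close to the background's 5.4.
- **Force:** the largest I read was about 17 N at the wrist, at the bottom of the tap. I only read it at the end of each move.

I did not measure the bottle's turning speed directly. I take the tap as brisk enough from the commanded speed and the bolt coming free. No check failed or disagreed.

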